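# Load the sprung plate and feel its gap with a taper gauge

## Robot

A 6-joint arm with a two-finger parallel gripper is mounted at the origin on a cart in front of the work surface, level with it; the furniture and walls round the work are solid. World frame = base frame: x ahead of the robot, y to its left, z up, the work surface at z = 0. Lengths are in m, angles in rad, forces in N, time in s.
With the tool pointing down it reaches from about 0.3 to 0.875 m from the base axis. Payload 6.4 kg.
Tool frame: the origin (TCP) lies midway between the tips of the shut fingers; the grasp point (between the pads) lies 19 mm behind it; z points along the fingers, y is the line along which they close (so a half turn about z gives the same grasp; the last joint's range is limited). The gripper opens to 85 mm and grips with 20 to 120 N. Pads are 22 mm wide; open, the fingers measure 114 mm over their backs; the gripper's body (76 mm by 85 mm) begins 54 mm behind the grasp point. The pads swing forward as they close: fully open they stand 13 mm farther back than shut.
Start: joints at [-1.448, 0.181, 1.607, -0, 1.354, -0.206], TCP at [0.186, -0.544, 0.231] pointing down, gripper open.
Joint ranges: [-2.99, 2.99], [-0.89, 2.07], [0.3, 2.58], [-1.14, 4.28], [0, 2.63], [-3.12, 3.12]. Speed limits (rad/s): [2.57, 2.57, 3.01, 3.14, 3.14, 3.14].

## Interface

Orientations are given as a unit quaternion [w, x, y, z].
In Python, from bench import ctrl gives the robot as it stands.
- The arm moves only by the tool drive_tool, never from a script. Its argument "plan" is a list that holds one entry, the list of rows, each a list of 4 numbers: the shift along the tool's x, y, z scaled (see below), then the turn about the tool's z scaled (see below). In form: [[[x, y, z, roll], ...]]. A call has 1 to 12 rows; each row is the pose to reach, as a shift and turn from the pose commanded when the call began, along the tool's axes at that moment, turning the shorter way round; what a row does not reach only later rows make up. The controller multiplies each number of a shift by 400 mm and each number of a turn by 180 degrees. A row lasts 1/12 s, in which the tool goes at most 41.7 mm and 7.16 degrees, less where a joint would pass 70% of its speed; a pose out of reach is approached as far as the arm can. A call with a number of a shift or a turn outside -1 to 1 is refused whole. A call with a gripper value outside its range is refused whole. "jaw" is the closure, from 0 (fully open) to 1 (shut), set as the call begins (left out, the last holds). The fingers move at their own pace and stop on an object; the grip force is fixed at half the most. Time passes only in rows, so rows that repeat a pose let the fingers close. It gives the time, the measured TCP pose, the force, the opening and the grip force at its end, in the units of the state.
- ctrl.get_obs(): the state, without advancing time (a new reading comes with each control period).
- ctrl.camera(name): name is "scene" or "top" or "wrist"; returns (picture, depth): 384x512x3 uint8, red, green, blue; 384x512 float32, m along the optical axis (not along the pixel's ray), 0 where there is no reading.
- ctrl.camera_info(name): a dict with "camera_matrix" (3x3 intrinsics, pixels), "R" (3x3) and "t" (3): a world point X has camera coordinates R X + t; the wrist camera has in their place "T_tool_cam" (4x4, takes a point from camera to tool coordinates, whose origin is the TCP and whose axes are the flange's). Camera axes: x right, y down, z forward; pixel columns grow to the right and rows downward; lengths in m; the calibration is good to about 2 mm. A picture is of the moment at which its call begins: read the wrist's pose just before it. camera_info takes no time and is no camera call.
- ctrl.hand_in(): hands the job in; it is judged then, once.
The state is a dict: "time_s": time; "q": joint angles; "dq": joint speeds; "joint_efforts": joint torques, N m; "eef_pos": TCP position; "eef_rot": TCP orientation; "wrist_force": force on the tool from outside, world axes, zero at the start; "torque": the same for the moment, N m; "opening": opening from 0.0 (shut) to 1.0 (fully open); "grasp_force": force on a finger pad.
Only numpy, scipy, OpenCV 4.12 (cv2) and the standard library are available. Lean on these libraries where they do the work, as an engineer would, in place of code of your own. Each camera call takes 0.05 s, during which the arm holds its last target. There are 200 camera calls.

## Task

Set the loose closed case squarely on top of the case that already stands on the sprung plate and let go of it, so that the plate sinks under the full load. Then take the taper gauge by its handle, lay its blade flat on the lower plate and slide it straight into the middle of the front gap until it drags snugly between the two plates (about 5 N of push, do not force it), and finish while still holding it there at that depth. Leave the tape roll, the circuit board and the solder spool alone.

Things in the scene. Friction and masses are not known exactly. Their poses are not given: they have to be found in the camera images.
- press: Aluminium plate fixture, fixed to the bench; origin on the bench top under the middle of the fixture, x points from its open front (towards the robot) to the two sprung guide pins at the back, z up. Above the origin: lower plate top at z = 20 mm; pins at x = 75, y = -32 and 32 mm, heads up to z = 72 mm.
- lower_plate: The fixture's fixed lower plate (same frame and origin as the press), 195 x 100 mm, x from -105 to 90 mm, flat top at z = 20 mm. It reaches 45 mm farther forward than the upper plate, as an apron to lay the blade on.
- upper_plate: Steel plate 150 x 80 x 10 mm that floats on springs above the lower plate and can only move straight up and down. Origin on its underside at x = y = 0 of the press frame, axes as the press; the plate spans x from -60 to 90 mm. Stiffness about 3 N per mm. The gap below it is 8.5 mm unloaded and shrinks with the unknown weight of the cases (each 0.35 to 0.7 kg) to about 3.5 to 6.5 mm with both on.
- plate_edge (a point): Middle of the upper plate's lower front edge (x = -60 mm, underside), where the blade enters; axes as the press.
- case_low: Closed grey metal case 90 (x) x 56 (y) x 32 (z) mm, flat top, already standing on the upper plate about 10 mm behind the press origin, its long side along the press x; origin at the centre of its underside.
- case_top: The same kind of closed grey metal case, 90 x 56 x 32 mm, loose on the bench, to be stacked on case_low with long sides parallel (either way round); origin at the centre of its underside. Grip it across its 56 mm width.
- gauge: Taper gauge lying flat on the bench, 120 g: black handle 60 (x) x 20 (y) x 30 (z) mm with a steel blade on its +x end, 16 mm wide and 75 mm long, flat underside flush with the handle's. Blade thickness rises evenly from 2 mm at the tip to 9.5 mm at the handle (1 mm per 10 mm). Origin at the centre of the handle's underside, z up; to be pushed along its +x, gripped across the 20 mm.
- gauge_tip (a point): Tip of the gauge's blade, on the underside, 105 mm from the gauge's origin along its x.
- tape_roll: Roll of black tape, 62 mm across, 19 mm high; bystander; origin centre of underside.
- circuit_board: Green circuit board 60 x 85 x 12 mm; bystander; origin centre of underside.
- spool: Solder spool, 56 mm across, 42 mm high; bystander; origin centre of underside.
There are look-alikes about, which are no part of the job. Of the things shaped like the gauge, the black one is meant.

How it is judged:
On the way, in this order (a step that is already met when the one before it is completed fails the run):
1. the loose case stands squarely on the lower case, released (x of case_low in the frame of upper_plate between -0.002 and 0.022 m and y of case_low in the frame of upper_plate between -0.012 and 0.012 m and angle between the x axis of case_low and the x axis of upper_plate, either way round below 0.15 rad and z of case_low in the frame of upper_plate between 0.007 and 0.013 m and x of case_top in the frame of case_low between -0.008 and 0.008 m and y of case_top in the frame of case_low between -0.008 and 0.008 m and angle between the x axis of case_top and the x axis of case_low, either way round below 0.12 rad and z of case_top in the frame of case_low between 0.029 and 0.035 m and contact force between the fingers and case_top below 0.1 N and angle between case_top's own z axis and vertical below 0.08 rad), for 0.3 s.
2. the held gauge drags between the two plates (contact force between gauge and upper_plate between 1 and 12 N and contact force between gauge and lower_plate above 0.5 N and contact force between the fingers and gauge above 3 N and x of gauge_tip in the frame of plate_edge above 0.012 m and y of gauge_tip in the frame of plate_edge between -0.025 and 0.025 m and angle between the x axis of gauge and the x axis of press, either way round below 0.15 rad and angle between gauge's own z axis and vertical below 0.08 rad and linear speed of gauge below 0.01 m/s), for 0.2 s.
At the end, for the whole second after the job is handed in: Top case within 8 mm and 0.12 rad of the lower, lower case within 12 mm and 0.15 rad of its place, top one released; gauge gripped, still, level (0.08), in line (0.15 rad), tip over 12 mm in, within 25 mm of the middle, pressed 1 to 12 N by the upper plate, over 0.5 N on the lower (all of step 1 and all of step 2); the arm keeps its last pose, push and grip.
It fails at once if the gauge is forced in (over 20 N on the upper plate) (contact force between gauge and upper_plate above 20 N).
It fails at once if the roll of black tape is disturbed (moved over 30 mm) (distance of tape_roll from where it was at the start of the episode above 0.03 m).
It fails at once if the green circuit board is disturbed (moved over 30 mm) (distance of circuit_board from where it was at the start of the episode above 0.03 m).
It fails at once if the solder spool is disturbed (moved over 30 mm) (distance of spool from where it was at the start of the episode above 0.03 m).
It also fails if it takes over 72 s, if anything falls off the work surface, if the arm or the gripper's body presses on something with over 40 N, if the wrist force passes 120 N, or if a joint passes its speed limit or range.

## Working session

There is one attempt and no reset: what is moved stays moved. The work goes in short steps, Python scripts to look and compute and a tool call to move; the robot and the scene stay as the last step left them, time stands still between calls to the robot, and variables do not carry over. Pictures are saved under pics/ and viewed, at most 10 in all, crops included, and the job is handed in when it is done.

Besides the shell and the picture viewer there is one more tool, called after "Call:" by a JSON object that holds its "api" and its "payload". drive_tool: Moves the arm, as the interface text tells. Its arguments: {"type":"object","properties":{"plan":{"type":"array"},"jaw":{"type":"number"}},"required":["plan"]}

```bash
mkdir -p pics; cat > h.py <<'E'
import numpy as np, cv2
from bench import ctrl
from scipy.spatial.transform import Rotation as Rn
def rot(o):
    w,x,y,z=o['eef_rot']; return Rn.from_quat([x,y,z,w]).as_matrix()
def cam(n):
    """picture, depth, K, Rwc (cam->world), camera centre"""
    o=ctrl.get_obs(); i=ctrl.camera_info(n); p,d=ctrl.camera(n); K=np.array(i['camera_matrix'])
    if n=='wrist':
        T=np.eye(4); T[:3,:3]=rot(o); T[:3,3]=o['eef_pos']; T=T@np.array(i['T_tool_cam']); return p,d,K,T[:3,:3],T[:3,3]
    R=np.array(i['R']); return p,d,K,R.T,-R.T@np.array(i['t'])
def ray(uv,K,R,c,z):
    uv=np.atleast_2d(uv).astype(float); r=(R@np.linalg.inv(K)@np.c_[uv,np.ones(len(uv))].T).T
    return c+r*((z-c[2])/r[:,2])[:,None]
def cloud(d,K,R,c):
    v,u=np.mgrid[:d.shape[0],:d.shape[1]]; r=np.stack([u,v,np.ones_like(u)],-1)@np.linalg.inv(K).T
    return (r*d[...,None])@R.T+c
def save(n,p): cv2.imwrite('pics/'+n+'.png',p[...,::-1])
E
python3 - <<'E'
from h import *
for n in('top','scene'):
    p,d,K,R,c=cam(n); save(n+'0',p); np.savez(n+'0.npz',p=p,d=d,K=K,R=R,c=c); print(n,c,K[0,0])
print(ctrl.get_obs())
E
```

```text
top [ 0.50653676 -0.03913818  0.97904554] 358.4255720976877
scene [0.06027205 0.61793693 0.65730663] 353.6394695108202
{'time_s': 0.1, 'q': array([-1.44830118e+00,  1.81494319e-01,  1.60792344e+00, -1.41994668e-05,
        1.35381349e+00, -2.06296379e-01]), 'dq': array([-0.00040437, -0.00014098, -0.0035907 , -0.00092014, -0.00044541,
        0.00113081]), 'joint_efforts': array([ 7.67500096e-04, -4.45875549e+01, -3.52240527e+01, -2.77967974e-04,
        4.09009808e-03,  7.11031063e-06]), 'eef_pos': array([ 0.18561765, -0.54367571,  0.23045129]), 'eef_rot': array([-8.18872029e-04,  9.86516841e-01,  1.63657727e-01,  2.73932475e-05]), 'wrist_force': array([ 0.10299923, -0.02917379,  0.04250052]), 'torque': array([ 0.02899195,  0.00323579, -0.02105447]), 'grasp_force': 0.0, 'opening': 0.9996220092169047}
```

View pics/top0.png

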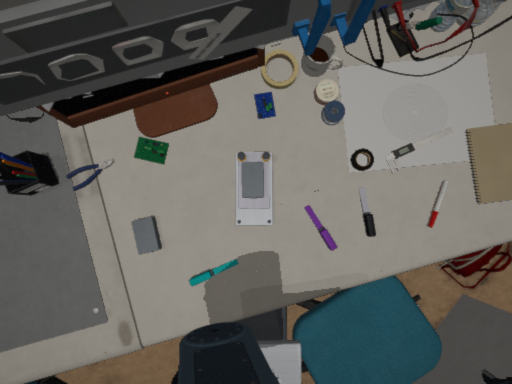

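View pics/scene0.png

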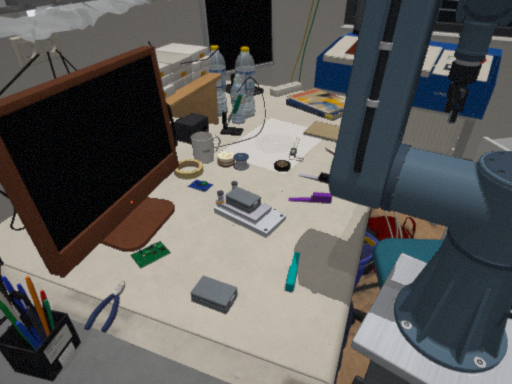

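Top view: loose case at about (146,234), press (254,187) with its pins at the top and apron at the bottom, black gauge handle at (368,223) with its blade up to (362,188). The purple (320,228) and teal (213,272) ones are look-alikes. The spool is at (333,112), the tape at (361,159) and the board at (152,151). Now I'll measure them in both views.

```bash
cat > m.py <<'E'
from h import *
def rect(P):
    (c,s,a)=cv2.minAreaRect((P[:,:2]*1000).astype(np.float32)); 
    if s[0]<s[1]: a+=90; s=s[::-1]
    return np.round(c,1),np.round(s,1),round((a+90)%180-90,2)
def big(m,seed=None):
    n,l,s,_=cv2.connectedComponentsWithStats(m.astype(np.uint8)); return l==1+np.argmax(s[1:,4])
def box(C,x0,x1,y0,y1,z0,z1): return (C[...,0]>x0)&(C[...,0]<x1)&(C[...,1]>y0)&(C[...,1]<y1)&(C[...,2]>z0)&(C[...,2]<z1)
E
python3 - <<'E'
from m import *
D={n:np.load(n+'0.npz') for n in('top','scene')}
T=D['top'];C=cloud(T['d'],T['K'],T['R'],T['c'])
for nm,(u,v) in dict(case=(146,234),low=(253,180),apron=(254,218),upl=(254,205),gh=(369,224),tip=(362,189),bench=(300,190),spool=(333,112),tape=(361,149)).items():
    print(nm,np.round(np.median(C[v-1:v+2,u-1:u+2].reshape(-1,3),0)*1000,1))
S=D['scene'];C2=cloud(S['d'],S['K'],S['R'],S['c'])
for n,c in(('top',C),('scene',C2)):
    b=lambda u,*a:box(c,*a)
    k=C[234,146];m=big(box(c,k[0]-.08,k[0]+.08,k[1]-.08,k[1]+.08,.024,.045));print(n,'case',rect(c[m]),np.median(c[m][:,2]))
    k=C[180,253];m=big(box(c,k[0]-.08,k[0]+.08,k[1]-.08,k[1]+.08,.055,.08));print(n,'low',rect(c[m]),np.median(c[m][:,2]))
    m=big(box(c,k[0]-.14,k[0]+.11,k[1]-.09,k[1]+.09,.012,.1));print(n,'press',rect(c[m]))
    m=big(box(c,k[0]-.14,k[0]+.11,k[1]-.09,k[1]+.09,.029,.1));print(n,'upper+',rect(c[m]))
    m=big(box(c,k[0]-.14,k[0]+.11,k[1]-.09,k[1]+.09,.031,.045));print(n,'upper z',np.median(c[m][:,2]))
    k=C[224,369];m=big(box(c,k[0]-.06,k[0]+.06,k[1]-.06,k[1]+.06,.014,.05));print(n,'handle',rect(c[m]),np.median(c[m][:,2]),m.sum())
E
```

```text
case [449.4 246.   32.5]
low [584.3 -36.8  70. ]
apron [486.8 -38.   19.6]
upl [521.2 -38.5  38.4]
gh [ 466.8 -342.8   29.6]
tip [ 561.5 -334.8    2.9]
bench [ 5.612e+02 -1.650e+02  2.000e-01]
spool [ 774.5 -259.7    8.9]
tape [ 669.2 -330.8   17.9]
top case (array([446. , 249.3]), array([93.6, 56.7]), 12.69) 0.03212299723841777
top low (array([586.1, -35.6]), array([90. , 53.7]), -0.77) 0.06912214666366867
top press (array([565.1, -37.8]), array([194.2,  99.6]), -0.68)
top upper+ (array([587.8, -36.8]), array([148.8,  84.3]), -0.79)
top upper z 0.03741805895468586
top handle (array([ 466.3, -346.6]), array([65.2, 21.3]), 8.67) 0.028729409867207067 208
scene case (array([445.1, 249.4]), array([91.9, 57. ]), 13.13) 0.03070027410011833
scene low (array([600.3, -36.9]), array([123.6,  67.6]), -10.52) 0.06759999654481252
scene press (array([566.8, -36.3]), array([197.8, 102.2]), 0.77)
scene upper+ (array([589.4, -38. ]), array([152.7,  85.4]), 0.4)
scene upper z 0.03634685964055656
scene handle (array([ 480.3, -344. ]), array([35.5, 25.5]), 16.36) 0.02532607889408628 62
```

```bash
cat >> h.py <<'E'
def go(xyz,yaw):
    """numbers for moving the TCP to xyz (m), tool x at yaw (deg), tool down"""
    o=ctrl.get_obs(); R=rot(o); s=R.T@(np.array(xyz)-o['eef_pos'])
    y0=np.degrees(np.arctan2(R[1,0],R[0,0])); r=(y0-yaw+180)%360-180
    print('shift',np.round(s/.4,4),'roll',round(r/180,4),'rows',round(np.linalg.norm(s)/.0417,1),round(abs(r)/7.16,1),'yaw0',round(y0,2))
E
python3 -c "
from h import *
go((.40,-.15,.23),12.9)"
```

```text
shift [ 0.825  -0.7584  0.0026] roll 0.033 rows 10.7 0.8 yaw0 18.84
```

Call:
{"api": "drive_tool", "payload": {"plan": [[[0.825,-0.758,0,0.033],[0.825,-0.758,0,0.033],[0.825,-0.758,0,0.033],[0.825,-0.758,0,0.033],[0.825,-0.758,0,0.033],[0.825,-0.758,0,0.033],[0.825,-0.758,0,0.033],[0.825,-0.758,0,0.033],[0.825,-0.758,0,0.033],[0.825,-0.758,0,0.033],[0.825,-0.758,0,0.033],[0.825,-0.758,0,0.033]]], "jaw": 0}}

```text
time_s: 1.1
eef_pos: [0.4016, -0.1458, 0.2311]
eef_rot: [-0.001, 0.993, 0.115, 0.0]
wrist_force: [-0.9, 1.0, -0.5]
opening: 1.0
grasp_force: 0.0
```

```bash
python3 -c "
from h import *
go((.4455,.249,.20),12.9)"
```

```text
shift [ 0.3326 -0.9354  0.0799] roll 0.0018 rows 9.6 0.0 yaw0 13.22
```

Call:
{"api": "drive_tool", "payload": {"plan": [[[0.333,-0.935,0.08,0],[0.333,-0.935,0.08,0],[0.333,-0.935,0.08,0],[0.333,-0.935,0.08,0],[0.333,-0.935,0.08,0],[0.333,-0.935,0.08,0],[0.333,-0.935,0.08,0],[0.333,-0.935,0.08,0],[0.333,-0.935,0.08,0],[0.333,-0.935,0.08,0],[0.333,-0.935,0.08,0],[0.333,-0.935,0.08,0]]]}}

```text
time_s: 2.1
eef_pos: [0.446, 0.2442, 0.1985]
eef_rot: [0.0, 0.994, 0.114, -0.001]
wrist_force: [-0.3, 1.0, -0.1]
opening: 1.002
grasp_force: 0.0
```

```bash
python3 - <<'E'
from m import *
p,d,K,R,c=cam('wrist'); save('w1',p)
C=cloud(d,K,R,c); m=big(box(C,.37,.52,.17,.33,.024,.045)); print(rect(C[m]),np.median(C[m][:,2]),m.sum())
go((.4455,.249,.006),12.9)
E
```

```text
(array([446.1, 248.3]), array([93.7, 56. ]), 12.66) 0.03216331358009239 4143
shift [ 0.0024 -0.0145  0.4818] roll 0.0003 rows 4.6 0.0 yaw0 12.96
```

View pics/w1.png

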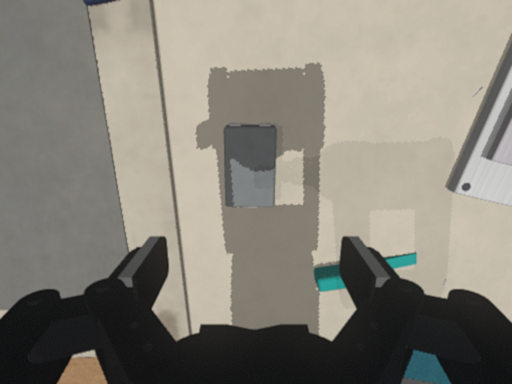

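The case is centred in the view at (250,165), and three measurements agree on (0.446, 0.2487), yaw 12.8°, top at 32 mm. The teal gauge at (365,270) is clear of the fingers. Descending to grip.

Call:
{"api": "drive_tool", "payload": {"plan": [[[0.0,-0.0135,0.08,0],[0.0,-0.0135,0.16,0],[0.0,-0.0135,0.24,0],[0.0,-0.0135,0.32,0],[0.0,-0.0135,0.38,0],[0.0,-0.0135,0.42,0],[0.0,-0.0135,0.45,0],[0.0,-0.0135,0.47,0],[0.0,-0.0135,0.48,0],[0.0,-0.0135,0.48,0],[0.0,-0.0135,0.48,0]]]}}

```text
time_s: 3.07
eef_pos: [0.4461, 0.2488, 0.0081]
eef_rot: [-0.0, 0.994, 0.112, 0.001]
wrist_force: [-0.2, 0.6, 0.3]
opening: 0.999
grasp_force: 0.0
```

Call:
{"api": "drive_tool", "payload": {"plan": [[[0,0,0,0],[0,0,0,0],[0,0,0,0],[0,0,0,0],[0,0,0,0],[0,0,0,0],[0,0,0,0],[0,0,0,0],[0,0,0,0]]], "jaw": 1}}

```text
time_s: 3.82
eef_pos: [0.4461, 0.2491, 0.0085]
eef_rot: [-0.0, 0.994, 0.113, 0.001]
wrist_force: [-0.5, -2.0, 6.2]
opening: 0.641
grasp_force: 64.5
```

Call:
{"api": "drive_tool", "payload": {"plan": [[[0,0,-0.02,0],[0,0,-0.06,0],[0,0,-0.12,0],[0,0,-0.2,0],[0,0,-0.28,0],[0,0,-0.36,0],[0,0,-0.4,0],[0,0,-0.4,0],[0,0,-0.4,0],[0,0,-0.4,0]]]}}

```text
time_s: 4.65
eef_pos: [0.4436, 0.2484, 0.1653]
eef_rot: [0.0, 0.994, 0.112, -0.002]
wrist_force: [0.4, 0.2, -6.2]
opening: 0.644
grasp_force: 66.2
```

```bash
python3 - <<'E'
from m import *
p,d,K,R,c=cam('top'); C=cloud(d,K,R,c); save('t2',p)
e=ctrl.get_obs()['eef_pos']; print(e)
np.savez('t2.npz',C=C); go((.5865,-.037,.165),-0.7)
p,d,K,R,c=cam('wrist'); save('w2',p)
E
```

```text
[0.44339476 0.24835082 0.16488373]
shift [ 0.1895  0.7752 -0.001 ] roll 0.0756 rows 7.7 1.9 yaw0 12.9
```

View pics/w2.png

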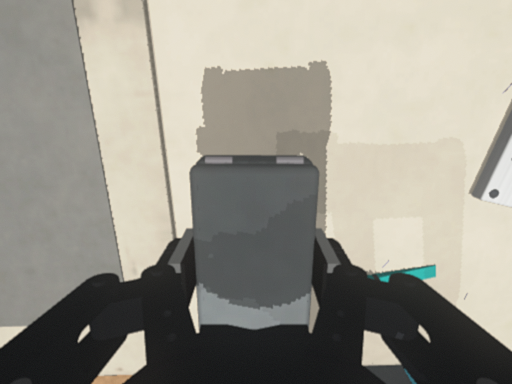

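Held squarely (case spans columns 192–318). Moving over the press.

Call:
{"api": "drive_tool", "payload": {"plan": [[[0.01,0.04,0,0.01],[0.03,0.12,0,0.02],[0.05,0.2,0,0.03],[0.07,0.285,0,0.045],[0.09,0.37,0,0.06],[0.11,0.455,0,0.0756],[0.13,0.54,0,0.0756],[0.155,0.63,0,0.0756],[0.175,0.71,0,0.0756],[0.185,0.755,0,0.0756],[0.1895,0.775,0,0.0756],[0.1895,0.775,0,0.0756]]]}}

```text
time_s: 5.75
eef_pos: [0.588, -0.038, 0.1653]
eef_rot: [-0.0, 1.0, -0.007, -0.001]
wrist_force: [0.6, 0.2, -5.6]
opening: 0.639
grasp_force: 66.3
```

Call:
{"api": "drive_tool", "payload": {"plan": [[[0,0,0,0],[0,0,0,0],[0,0,0,0]]]}}

```text
time_s: 6.0
eef_pos: [0.5876, -0.0348, 0.1668]
eef_rot: [-0.0, 1.0, -0.005, -0.001]
wrist_force: [0.4, 0.3, -6.6]
opening: 0.64
grasp_force: 66.2
```

```bash
python3 - <<'E'
from m import *
print(ctrl.get_obs()['eef_pos'],ctrl.get_obs()['wrist_force'])
go((.5865,-.037,.09),-0.7)
p,d,K,R,c=cam('scene'); C=cloud(d,K,R,c);  save('s3',cv2.resize(p[140:260,180:340],(800,600)))
E
```

```text
[ 0.58755256 -0.03479197  0.16681852] [ 0.40939134  0.27441411 -6.56490926]
shift [-0.0023  0.0057  0.192 ] roll 0.0005 rows 1.8 0.0 yaw0 -0.61
```

View pics/s3.png

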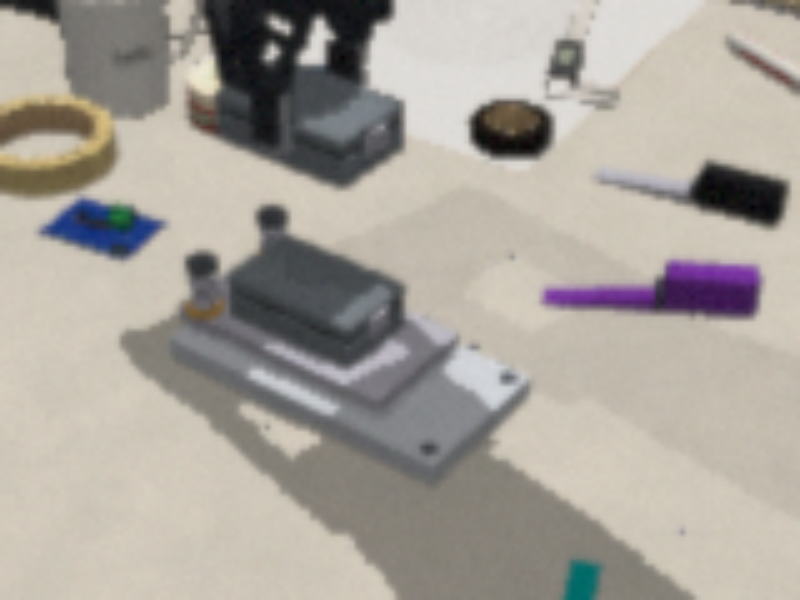

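The case hangs level above the lower case, aligned with it. Lowering, then contact.

Call:
{"api": "drive_tool", "payload": {"plan": [[[-0.003,0.004,0.04,0],[-0.003,0.004,0.09,0],[-0.003,0.004,0.13,0],[-0.003,0.004,0.16,0],[-0.003,0.004,0.18,0],[-0.003,0.004,0.192,0],[-0.003,0.004,0.192,0],[-0.003,0.004,0.192,0],[-0.003,0.004,0.192,0]]]}}

```text
time_s: 6.8
eef_pos: [0.588, -0.0381, 0.0916]
eef_rot: [0.0, 1.0, -0.006, 0.001]
wrist_force: [0.7, -0.4, -6.0]
opening: 0.644
grasp_force: 66.2
```

Call:
{"api": "drive_tool", "payload": {"plan": [[[0,0,0.008,0],[0,0,0.016,0],[0,0,0.022,0],[0,0,0.027,0],[0,0,0.031,0],[0,0,0.031,0],[0,0,0.031,0],[0,0,0.031,0]]]}}

```text
time_s: 7.47
eef_pos: [0.5871, -0.038, 0.0781]
eef_rot: [0.0, 1.0, -0.006, -0.0]
wrist_force: [-0.4, 0.1, -5.4]
opening: 0.64
grasp_force: 66.4
```

Call:
{"api": "drive_tool", "payload": {"plan": [[[0,-0.003,0,0],[0,-0.003,0.002,0],[0,-0.003,0.004,0],[0,-0.003,0.006,0],[0,-0.003,0.006,0],[0,-0.003,0.006,0]]]}}

```text
time_s: 7.97
eef_pos: [0.5873, -0.0366, 0.0761]
eef_rot: [-0.0, 1.0, -0.006, 0.0]
wrist_force: [-1.4, 1.6, -0.7]
opening: 0.644
grasp_force: 66.7
```

Call:
{"api": "drive_tool", "payload": {"plan": [[[0,0,0,0],[0,0,0,0],[0,0,0,0],[0,0,0,0],[0,0,0,0],[0,0,0,0],[0,0,0,0]]], "jaw": 0}}

```text
time_s: 8.55
eef_pos: [0.5872, -0.0368, 0.0757]
eef_rot: [0.0, 1.0, -0.006, 0.0]
wrist_force: [1.1, -0.4, 0.3]
opening: 1.001
grasp_force: 0.0
```

Call:
{"api": "drive_tool", "payload": {"plan": [[[0,0,-0.03,0],[0,0,-0.08,0],[0,0,-0.15,0],[0,0,-0.23,0],[0,0,-0.32,0],[0,0,-0.4,0],[0,0,-0.4,0],[0,0,-0.4,0]]]}}

```text
time_s: 9.22
eef_pos: [0.5887, -0.0371, 0.2395]
eef_rot: [0.001, 1.0, -0.006, 0.003]
wrist_force: [0.2, -0.5, -0.9]
opening: 0.999
grasp_force: 0.0
```

```bash
python3 - <<'E'
from m import *
p,d,K,R,c=cam('wrist'); save('w4',p); C=cloud(d,K,R,c)
m=big(box(C,.5,.66,-.1,.03,.085,.11)); print('top case',rect(C[m]),np.median(C[m][:,2]))
m=box(C,.5,.7,-.1,.03,.03,.04); print('upper z',np.median(C[m][:,2]),m.sum())
m=box(C,.45,.7,-.1,.03,.012,.1); print('press',rect(C[big(m)]))
go((.45,-.30,.235),8)
E
```

```text
top case (array([587.7, -37.2]), array([94.2, 56. ]), -0.77) 0.09945159046411567
upper z 0.03564259069865547 2590
press (array([565.7, -39.1]), array([195. , 100.3]), -0.29)
shift [-0.3356  0.6621  0.0049] roll -0.0484 rows 7.1 1.2 yaw0 -0.71
```

View pics/w4.png

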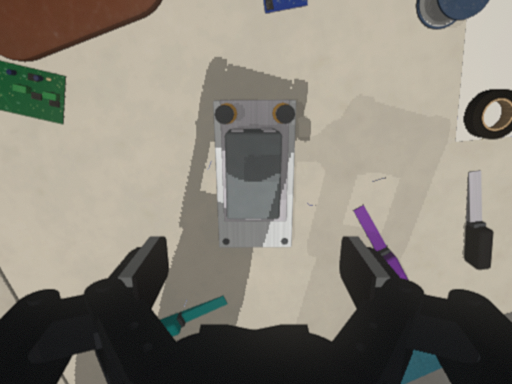

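Case stacked squarely: top at z≈99.5 mm, yaw −0.8°, and the gap is about 5.5 mm. The black gauge is at (478,245) in the wrist view. Moving over it.

Call:
{"api": "drive_tool", "payload": {"plan": [[[-0.336,0.662,0,-0.048],[-0.336,0.662,0,-0.048],[-0.336,0.662,0,-0.048],[-0.336,0.662,0,-0.048],[-0.336,0.662,0,-0.048],[-0.336,0.662,0,-0.048],[-0.336,0.662,0,-0.048],[-0.336,0.662,0,-0.048],[-0.336,0.662,0,-0.048],[-0.336,0.662,0,-0.048],[-0.336,0.662,0,-0.048]]]}}

```text
time_s: 10.18
eef_pos: [0.4497, -0.2984, 0.2348]
eef_rot: [-0.001, 0.998, 0.07, -0.0]
wrist_force: [0.6, -0.0, 0.3]
opening: 0.999
grasp_force: 0.0
```

```bash
python3 - <<'E'
from m import *
for n in('wrist','top'):
    p,d,K,R,c=cam(n); save('g_'+n,p); C=cloud(d,K,R,c)
    m=big(box(C,.41,.53,-.40,-.29,.015,.05)); P=C[m];print(n,'handle',rect(P),np.median(P[:,2]),m.sum())
    b=big(box(C,.41,.60,-.40,-.29,.0035,.05)); print(n,'whole',rect(C[b]),b.sum())
    q=C[b]; q=q[q[:,0]>.51]; f=np.polyfit(q[:,0],q[:,1],1); print('blade dir',np.degrees(np.arctan(f[0])),'tip x',q[:,0].max(),'y at tip',np.polyval(f,q[:,0].max()),'y at .466',np.polyval(f,.466))
go((.4665,-.346,.10),8)
E
```

```text
wrist handle (array([ 467.4, -348.3]), array([63.7, 21.3]), 8.58) 0.0297071377468624 911
wrist whole (array([ 497.6, -343.7]), array([124.8,  21.3]), 8.62) 1588
blade dir 7.504194040749219 tip x 0.5603930131005199 y at tip -0.3354364981852803 y at .466 -0.3478706034930638
top handle (array([ 468.4, -345.7]), array([60.6, 20.5]), 9.26) 0.02893121054985659 191
top whole (array([ 496.3, -341.8]), array([119.6,  20.8]), 7.03) 326
blade dir 7.44759376893532 tip x 0.5559145867250477 y at tip -0.3342854475253976 y at .466 -0.3460392706576015
shift [0.024  0.1243 0.338 ] roll 0.0003 rows 3.5 0.0 yaw0 8.06
```

View pics/g_wrist.png

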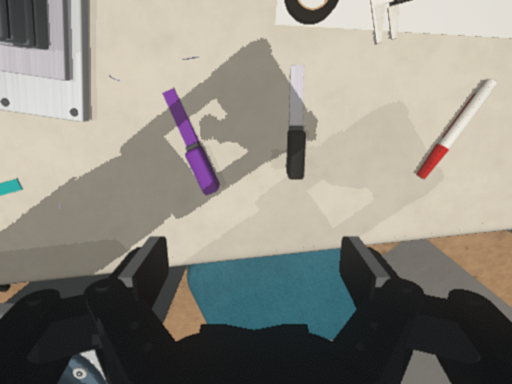

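The black gauge is at (296,120) with its handle towards me at (296,155). The purple one is about 110 mm away. Approaching the handle at (0.467, -0.347), yaw about 7.8°.

Call:
{"api": "drive_tool", "payload": {"plan": [[[0.005,0.03,0.08,0],[0.015,0.08,0.16,0],[0.025,0.1265,0.24,0],[0.025,0.1265,0.32,0],[0.025,0.1265,0.4,0],[0.025,0.1265,0.46,0],[0.025,0.1265,0.5,0],[0.025,0.1265,0.5,0],[0.025,0.1265,0.5,0],[0.025,0.1265,0.5,0]]]}}

```text
time_s: 11.12
eef_pos: [0.4676, -0.3486, 0.037]
eef_rot: [0.001, 0.998, 0.07, 0.001]
wrist_force: [0.3, 0.4, 1.3]
opening: 0.997
grasp_force: 0.0
```

```bash
python3 -c "
from h import *
go((.467,-.347,.005),7.8)"
```

```text
shift [-0.001  -0.0044  0.08  ] roll 0.0012 rows 0.8 0.0 yaw0 8.01
```

Call:
{"api": "drive_tool", "payload": {"plan": [[[0,-0.003,0.02,0.001],[0,-0.003,0.04,0.001],[0,-0.003,0.06,0.001],[0,-0.003,0.07,0.001],[0,-0.003,0.079,0.001],[0,-0.003,0.079,0.001],[0,-0.003,0.079,0.001]]]}}

```text
time_s: 11.7
eef_pos: [0.466, -0.3474, 0.0038]
eef_rot: [-0.0, 0.998, 0.067, -0.0]
wrist_force: [1.0, -0.2, -0.5]
opening: 1.001
grasp_force: 0.0
```

Call:
{"api": "drive_tool", "payload": {"plan": [[[0,0,0,0],[0,0,0,0],[0,0,0,0],[0,0,0,0],[0,0,0,0],[0,0,0,0],[0,0,0,0],[0,0,0,0],[0,0,0,0],[0,0,0,0],[0,0,0,0],[0,0,0,0]]], "jaw": 1}}

```text
time_s: 12.7
eef_pos: [0.4664, -0.3477, 0.0045]
eef_rot: [0.0, 0.998, 0.068, 0.0]
wrist_force: [0.4, 0.7, 5.9]
opening: 0.224
grasp_force: 59.3
```

Call:
{"api": "drive_tool", "payload": {"plan": [[[0,0,-0.02,0],[0,0,-0.06,0],[0,0,-0.12,0],[0,0,-0.18,0],[0,0,-0.22,0],[0,0,-0.24,0],[0,0,-0.25,0],[0,0,-0.25,0],[0,0,-0.25,0],[0,0,-0.25,0]]]}}

```text
time_s: 13.53
eef_pos: [0.4654, -0.3466, 0.1025]
eef_rot: [-0.001, 0.998, 0.068, -0.001]
wrist_force: [-0.2, -0.1, -1.3]
opening: 0.224
grasp_force: 58.7
```

```bash
python3 - <<'E'
from m import *
o=ctrl.get_obs(); e=o['eef_pos'];print(e)
for n in('wrist','top'):
    p,d,K,R,c=cam(n); C=cloud(d,K,R,c)
    if n=='wrist': save('g2',p)
    m=big(box(C,e[0]+.036,e[0]+.13,e[1]-.06,e[1]+.06,e[2]-.03,e[2]+.04)); P=C[m]
    f=np.polyfit(P[:,0],P[:,1],1); g=np.polyfit(P[:,0],P[:,2],1)
    print(n,m.sum(),'dir',np.degrees(np.arctan(f[0])),'top slope',g[0],'tip',P[:,0].max(),'z at tip',np.polyval(g,P[:,0].max()),'y',np.polyval(f,P[:,0].max()))
go((.400,-.0355,e[2]),-0.7)
E
```

```text
[ 0.46540265 -0.34659823  0.10252216]
wrist 5107 dir 7.508178721196515 top slope -0.10198065766092748 tip 0.5687783868121609 z at tip 0.10008141239998011 y -0.3332377675073482
top 190 dir 6.095804471205119 top slope -0.09948595852764933 tip 0.5680042339337232 z at tip 0.09960966021569288 y -0.3316790425733693
shift [-0.0575 -0.7932  0.0022] roll 0.0469 rows 7.6 1.2 yaw0 7.75
```

View pics/g2.png

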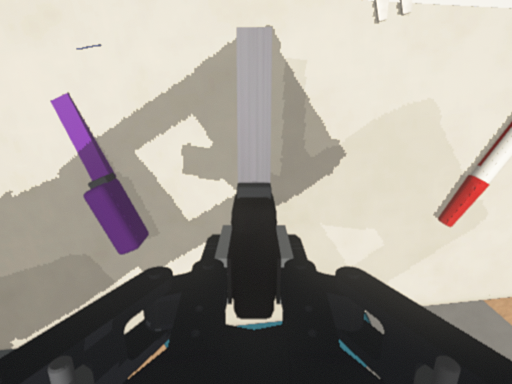

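Gauge held straight and level (top slope −0.10, matching the taper) with its blade pointing up at (254,28–180). Moving in front of the press.

Call:
{"api": "drive_tool", "payload": {"plan": [[[-0.01,-0.06,0,0.01],[-0.03,-0.14,0,0.02],[-0.06,-0.24,0,0.03],[-0.07,-0.34,0,0.047],[-0.07,-0.44,0,0.047],[-0.07,-0.54,0,0.047],[-0.07,-0.63,0,0.047],[-0.07,-0.71,0,0.047],[-0.07,-0.76,0,0.047],[-0.07,-0.788,0,0.047],[-0.07,-0.788,0,0.047],[-0.07,-0.788,0,0.047]]]}}

```text
time_s: 14.63
eef_pos: [0.3958, -0.0386, 0.1039]
eef_rot: [0.0, 1.0, -0.005, -0.0]
wrist_force: [-1.2, 0.2, -1.4]
opening: 0.222
grasp_force: 58.9
```

```bash
python3 - <<'E'
from m import *
print(ctrl.get_obs()['eef_pos'],ctrl.get_obs()['wrist_force'])
go((.396,-.0355,.04),-0.6)
e=ctrl.get_obs()['eef_pos']
p,d,K,R,c=cam('wrist'); save('g5',p); C=cloud(d,K,R,c)
m=box(C,e[0]+.036,e[0]+.13,e[1]-.05,e[1]+.05,e[2]-.02,e[2]+.03); P=C[big(m)]
f=np.polyfit(P[:,0],P[:,1],1); print('blade dir',np.degrees(np.arctan(f[0])),'tip',P[:,0].max(),np.polyval(f,P[:,0].max()))
m=big(box(C,.42,.67,-.12,.05,.012,.08)); print('press',rect(C[m]))
m=big(box(C,.42,.67,-.12,.05,.029,.045)); print('upper',rect(C[m]),C[m][:,0].min(),'yrange',np.percentile(C[m][:,1],[1,99]))
m=box(C,.47,.50,-.12,.05,.012,.03); print('apron z',np.median(C[m][:,2]),'y',np.percentile(C[m][:,1],[1,99]))
E
```

```text
[ 0.39580559 -0.03856964  0.10386766] [-1.23092151  0.21582852 -1.38904051]
shift [ 0.0004 -0.0077  0.1597] roll -0.0 rows 1.5 0.0 yaw0 -0.61
blade dir -0.5567101348898176 tip 0.49930272802110726 -0.04030422898523132
press (array([501.2, -38.6]), array([100.4,  65. ]), 89.45)
upper (array([521.2, -38.8]), array([80.1, 16.3]), 89.66) 0.5129442614814708 yrange [-0.07768304  0.00012974]
apron z 0.020377961188876415 y [-0.08744939  0.01035926]
```

View pics/g5.png

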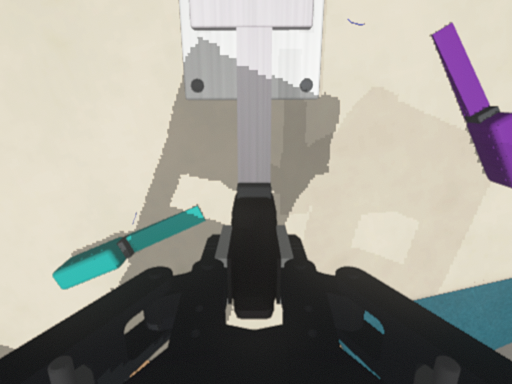

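Blade (254,28) is aligned with the apron and plate centre, 1.5 mm off to the right; the plate's edge is at x≈0.513 and the tip at 0.499. Lowering.

Call:
{"api": "drive_tool", "payload": {"plan": [[[0,-0.004,0.02,0],[0,-0.004,0.06,0],[0,-0.004,0.1,0],[0,-0.004,0.14,0],[0,-0.004,0.165,0],[0,-0.004,0.18,0],[0,-0.004,0.185,0],[0,-0.004,0.185,0],[0,-0.004,0.185,0],[0,-0.004,0.185,0]]]}}

```text
time_s: 15.52
eef_pos: [0.3966, -0.0377, 0.0307]
eef_rot: [0.0, 1.0, -0.006, 0.001]
wrist_force: [1.2, -0.1, -0.8]
opening: 0.216
grasp_force: 58.9
```

```bash
python3 -c "
from h import *
o=ctrl.get_obs();print(o['eef_pos'],o['wrist_force'],o['torque']);R=rot(o);print(R.round(4))
go((.396,-.037,.0245),-0.6)"
```

```text
[ 0.39658441 -0.03769887  0.03065864] [ 1.1797617  -0.09926217 -0.75319779] [ 0.01412042  0.02902042 -0.04219466]
[[ 9.999e-01 -1.270e-02  1.200e-03]
 [-1.270e-02 -9.999e-01 -5.000e-04]
 [ 1.200e-03  5.000e-04 -1.000e+00]]
shift [-0.0015 -0.0017  0.0154] roll -0.0007 rows 0.1 0.0 yaw0 -0.73
```

Call:
{"api": "drive_tool", "payload": {"plan": [[[0,0,0.004,0],[0,0,0.007,0],[0,0,0.01,0],[0,0,0.012,0],[0,0,0.0135,0],[0,0,0.0135,0],[0,0,0.0135,0],[0,0,0.0135,0]]]}}

```text
time_s: 16.18
eef_pos: [0.3959, -0.0373, 0.0247]
eef_rot: [-0.0, 1.0, -0.006, -0.0]
wrist_force: [-0.6, -0.4, -0.7]
opening: 0.221
grasp_force: 58.9
```

Call:
{"api": "drive_tool", "payload": {"plan": [[[0,0,0,0],[0,0,0,0],[0,0,0,0]]]}}

```text
time_s: 16.43
eef_pos: [0.396, -0.0373, 0.0247]
eef_rot: [-0.0, 1.0, -0.006, 0.0]
wrist_force: [-0.1, -0.5, -2.1]
opening: 0.223
grasp_force: 58.9
```

Call:
{"api": "drive_tool", "payload": {"plan": [[[0,0,0.001,0],[0,0,0.001,0],[0,0,0.001,0],[0,0,0.001,0]]]}}

```text
time_s: 16.77
eef_pos: [0.396, -0.0373, 0.0244]
eef_rot: [0.0, 1.0, -0.006, 0.0]
wrist_force: [-0.6, -0.3, -0.6]
opening: 0.218
grasp_force: 58.9
```

Call:
{"api": "drive_tool", "payload": {"plan": [[[0,0,0.001,0],[0,0,0.001,0],[0,0,0.001,0],[0,0,0.001,0]]]}}

```text
time_s: 17.1
eef_pos: [0.396, -0.0373, 0.024]
eef_rot: [0.0, 1.0, -0.006, 0.0]
wrist_force: [-2.2, -0.6, 2.8]
opening: 0.22
grasp_force: 59.4
```

Call:
{"api": "drive_tool", "payload": {"plan": [[[0,0,0.001,0],[0,0,0.001,0],[0,0,0.001,0],[0,0,0.001,0]]]}}

```text
time_s: 17.43
eef_pos: [0.396, -0.0373, 0.0237]
eef_rot: [0.0, 1.0, -0.006, -0.0]
wrist_force: [-4.1, -0.2, 7.9]
opening: 0.217
grasp_force: 60.0
```

Contact with the lower plate was found at TCP z≈0.0242. I'll ease the press slightly and slide in most of the way.

Call:
{"api": "drive_tool", "payload": {"plan": [[[0,0,-0.001,0],[0.01,0,-0.001,0],[0.02,0,-0.001,0],[0.03,0,-0.001,0],[0.04,0,-0.001,0],[0.05,0,-0.001,0],[0.06,0,-0.001,0],[0.07,0,-0.001,0],[0.08,0,-0.001,0],[0.08,0,-0.001,0],[0.08,0,-0.001,0],[0.08,0,-0.001,0]]]}}

```text
time_s: 18.43
eef_pos: [0.4287, -0.0378, 0.0242]
eef_rot: [0.0, 1.0, -0.006, 0.001]
wrist_force: [-0.5, 0.9, 4.6]
opening: 0.222
grasp_force: 59.7
```

Call:
{"api": "drive_tool", "payload": {"plan": [[[0.003,0,0,0],[0.006,0,0,0],[0.009,0,0,0],[0.012,0,0,0],[0.015,0,0,0],[0.015,0,0,0],[0.015,0,0,0]]]}}

```text
time_s: 19.02
eef_pos: [0.4335, -0.0377, 0.0242]
eef_rot: [-0.0, 1.0, -0.006, -0.001]
wrist_force: [-6.2, 0.6, 11.1]
opening: 0.223
grasp_force: 60.6
```

Call:
{"api": "drive_tool", "payload": {"plan": [[[0,0,-0.001,0],[0,0,-0.0015,0],[0,0,-0.0015,0],[0,0,-0.0015,0]]]}}

```text
time_s: 19.35
eef_pos: [0.4338, -0.0377, 0.0243]
eef_rot: [-0.0, 1.0, -0.006, -0.0]
wrist_force: [-1.4, 0.7, 3.2]
opening: 0.22
grasp_force: 59.4
```

```bash
python3 - <<'E'
from m import *
o=ctrl.get_obs();print(o['eef_pos'],o['wrist_force'],o['torque']);e=o['eef_pos']
p,d,K,R,c=cam('wrist'); C=cloud(d,K,R,c)
m=big(box(C,.468,.511,e[1]-.007,e[1]+.007,.02,.036)); P=C[m]; A=np.c_[P[:,0]-.5,np.ones(len(P))]; print('blade top slope,z@.5',np.linalg.lstsq(A,P[:,2],rcond=None)[0])
m=box(C,.51,.54,-.08,.0,.03,.05); print('upper top z',np.median(C[m][:,2]))
m=box(C,.47,.51,-.08,-.055,.0,.03); print('apron z',np.median(C[m][:,2]))
E
```

```text
[ 0.43377807 -0.03770788  0.02434918] [-1.38452984  0.68383554  3.21224424] [-0.03473253  0.22748744  0.01682306]
blade top slope,z@.5 [-0.10241134  0.02595678]
upper top z 0.03557228681653529
apron z 0.020324504556516132
```

Blade is level (slope −0.102) and about 24 mm in; the gap is about 5.3 mm, so contact is due near 33 mm. Continuing slowly.

Call:
{"api": "drive_tool", "payload": {"plan": [[[0.004,0,0,0],[0.008,0,0,0],[0.012,0,0,0],[0.016,0,0,0],[0.02,0,0,0],[0.02,0,0,0],[0.02,0,0,0]]]}}

```text
time_s: 19.98
eef_pos: [0.4422, -0.0379, 0.0244]
eef_rot: [0.0, 1.0, -0.006, 0.0]
wrist_force: [-0.6, -0.2, -1.0]
opening: 0.222
grasp_force: 59.0
```

Call:
{"api": "drive_tool", "payload": {"plan": [[[0.003,0,0,0],[0.006,0,0,0],[0.009,0,0,0],[0.012,0,0,0],[0.012,0,0,0],[0.012,0,0,0]]]}}

```text
time_s: 20.48
eef_pos: [0.4468, -0.0379, 0.0244]
eef_rot: [-0.0, 1.0, -0.006, 0.0]
wrist_force: [-0.4, -0.1, -0.5]
opening: 0.226
grasp_force: 59.0
```

Call:
{"api": "drive_tool", "payload": {"plan": [[[0.003,0,0.0005,0],[0.006,0,0.0008,0],[0.009,0,0.0008,0],[0.01,0,0.0008,0],[0.01,0,0.0008,0],[0.01,0,0.0008,0]]]}}

```text
time_s: 20.98
eef_pos: [0.4499, -0.0379, 0.0244]
eef_rot: [-0.0, 1.0, -0.006, -0.001]
wrist_force: [-5.7, -0.3, 8.0]
opening: 0.224
grasp_force: 60.2
```

Call:
{"api": "drive_tool", "payload": {"plan": [[[0.003,0,0,0],[0.006,0,0,0],[0.009,0,0,0],[0.01,0,0,0],[0.01,0,0,0],[0.01,0,0,0]]]}}

```text
time_s: 21.48
eef_pos: [0.4533, -0.0378, 0.0244]
eef_rot: [-0.0, 1.0, -0.006, -0.002]
wrist_force: [-10.1, -0.1, 11.7]
opening: 0.227
grasp_force: 60.7
```

```bash
python3 - <<'E'
from m import *
o=ctrl.get_obs();e=o['eef_pos'];print(e,o['wrist_force'],o['torque'])
p,d,K,R,c=cam('wrist'); C=cloud(d,K,R,c)
m=big(box(C,.478,.511,e[1]-.007,e[1]+.007,.02,.036)); P=C[m]; A=np.c_[P[:,0]-.513,np.ones(len(P))]; print('blade top slope,z@edge',np.linalg.lstsq(A,P[:,2],rcond=None)[0])
m=box(C,.51,.54,-.08,.0,.03,.05); print('upper top z',np.median(C[m][:,2]))
E
```

```text
[ 0.45329927 -0.03779225  0.02439529] [-10.09073745  -0.12558517  11.70481468] [0.05009859 1.33174625 0.02372406]
blade top slope,z@edge [-0.15663563  0.02607952]
upper top z 0.03642039199282178
```

Call:
{"api": "drive_tool", "payload": {"plan": [[[0,0,-0.0005,0],[0,0,-0.001,0],[0,0,-0.001,0],[0,0,-0.001,0],[0,0,-0.001,0]]]}}

```text
time_s: 21.95
eef_pos: [0.4536, -0.0378, 0.0244]
eef_rot: [-0.0, 1.0, -0.006, -0.001]
wrist_force: [-6.3, 0.4, 4.4]
opening: 0.224
grasp_force: 59.5
```

```bash
cat > k.py <<'E'
from m import *
o=ctrl.get_obs();e=o['eef_pos'];print(e,o['wrist_force'].round(2),o['torque'].round(2),'toolz',rot(o)[:,2].round(4))
p,d,K,R,c=cam('wrist'); C=cloud(d,K,R,c)
h=e[0]+.036
m=big(box(C,h,.511,e[1]-.006,e[1]+.006,.02,.036)); P=C[m]; A=np.c_[P[:,0]-.513,np.ones(len(P))]; print('blade top slope,z@edge',np.linalg.lstsq(A,P[:,2],rcond=None)[0],m.sum())
m=box(C,e[0]-.02,e[0]+.027,e[1]-.006,e[1]+.006,.04,.07);P=C[m]; print('handle top slope,z',np.polyfit(P[:,0]-e[0],P[:,2],1),m.sum())
m=box(C,.51,.54,-.08,.0,.03,.05); print('upper top z',np.median(C[m][:,2]))
E
python3 k.py
```

```text
[ 0.45358037 -0.03776939  0.02441067] [-6.28  0.39  4.44] [-0.05  0.78  0.01] toolz [-2.5e-03  5.0e-04 -1.0e+00]
blade top slope,z@edge [-0.09921758  0.026687  ] 1113
handle top slope,z [-0.00634722  0.05023292] 2525
upper top z 0.03643478918485919
```

Level, plate lifted by 0.85 mm (N≈2.6). A little farther with less down-press.

Call:
{"api": "drive_tool", "payload": {"plan": [[[0.003,0,-0.0004,0],[0.006,0,-0.0005,0],[0.009,0,-0.0005,0],[0.011,0,-0.0005,0],[0.011,0,-0.0005,0],[0.011,0,-0.0005,0],[0.011,0,-0.0005,0]]]}}

```text
time_s: 22.58
eef_pos: [0.4575, -0.0377, 0.0244]
eef_rot: [-0.0, 1.0, -0.006, -0.002]
wrist_force: [-7.5, 0.1, 4.6]
opening: 0.224
grasp_force: 59.8
```

```bash
python3 k.py
```

```text
[ 0.45748748 -0.03770269  0.02443345] [-7.54  0.09  4.56] [-0.01  0.89 -0.01] toolz [-3.6e-03  7.0e-04 -1.0e+00]
blade top slope,z@edge [-0.10391046  0.02706287] 901
handle top slope,z [-0.00591549  0.05026149] 2525
upper top z 0.03681033238122461
```

Call:
{"api": "drive_tool", "payload": {"plan": [[[0,0,-0.0004,0],[0,0,-0.0004,0],[0,0,-0.0004,0],[0,0,-0.0004,0],[0,0,-0.0004,0],[0,0,-0.0004,0],[0,0,-0.0004,0],[0,0,-0.0004,0]]]}}

```text
time_s: 23.3
eef_pos: [0.4575, -0.0377, 0.0244]
eef_rot: [-0.0, 1.0, -0.006, -0.002]
wrist_force: [-5.5, 0.1, 2.3]
opening: 0.222
grasp_force: 59.4
```

```bash
python3 k.py; python3 - <<'E'
from m import *
p,d,K,R,c=cam('scene'); save('s9',cv2.resize(p[140:260,180:340],(800,600)))
p,d,K,R,c=cam('top'); C=cloud(d,K,R,c); m=big(box(C,.5,.66,-.1,.03,.085,.11)); print('top case',rect(C[m]),np.median(C[m][:,2]))
E
```

```text
[ 0.45748509 -0.03767242  0.02442285] [-5.47  0.08  2.32] [-0.02  0.78 -0.02] toolz [-3.5e-03  7.0e-04 -1.0e+00]
blade top slope,z@edge [-0.10591655  0.02698484] 899
handle top slope,z [-0.0059534  0.0502535] 2522
upper top z 0.0367953481743004
top case (array([585.9, -35.8]), array([91.6, 51.9]), -0.71) 0.10056082480335371
```

View pics/s9.png

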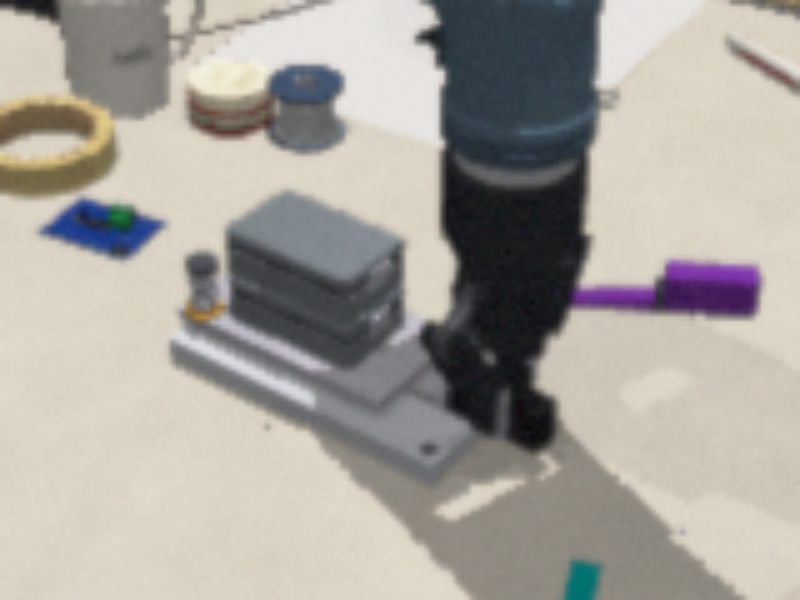

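The cases are stacked flush, centred at about (315,280), and the gauge is held in the front gap at about (470,380). Push is 5.5 N, steady and level, so I'm handing in.

```bash
python3 -c "
from h import *
print(ctrl.hand_in())"
```

```text
the job is handed in; nothing more can be done
None
```

I stacked the loose case squarely on the lower one and released it, then handed in with the black gauge still gripped about 48 mm into the front gap, level and pushing about 5.5 N; `hand_in()` gave no verdict, so I can't confirm a pass.

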